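Hang the washed mixing shaft over the drip dish

ROBOT

A 6-joint arm with a two-finger parallel gripper is mounted at the origin on the work surface. World frame = base frame: x ahead of the robot, y to its left, z up, the work surface at z = 0. Lengths are in m, angles in rad, forces in N, time in s.
With the tool pointing down it reaches from about 0.25 to 0.775 m from the base axis. Payload 4 kg.
Tool frame: the origin (TCP) lies at the very end of the fingers, on their centre line; the grasp point (between the pads) lies 19 mm behind it; z points along the fingers, y is the direction in which the jaws open and shut (so a half turn about z gives the same grasp; the last joint's range is limited). The gripper opens to 94 mm and grips with 3 to 60 N. Pads are 16 mm wide; open, the fingers measure 119 mm over their backs; the gripper's body (75 mm by 177 mm) begins 78 mm behind the grasp point.
Start: joints at [-1.287, 0.087, 1.371, -0, 1.684, -0.103], TCP at [0.207, -0.509, 0.206] pointing down, gripper open.
Joint ranges: [-3.1, 3.1], [-0.76, 2.03], [0.27, 2.55], [-1.08, 4.22], [0.17, 2.65], [-2.57, 2.57]. Speed limits (rad/s): [2.79, 2.79, 3.14, 3.14, 3.14, 3.14].

INTERFACE

Orientations are given as [roll, pitch, yaw] about the fixed x, y, z axes, in that order (R = Rz(yaw) Ry(pitch) Rx(roll)).
In Python, from bench import robot, snapshot, calibration gives the robot as it stands. The module is installed in compiled form; this text tells all that it offers.
- The arm moves only by the tool servo_tool, never from a script. Its argument "series" is text: rows parted by semicolons, each of 5 numbers parted by spaces: the closure, from -1 (fully open) to 1 (shut), then the shift along the tool's x, y, z in cm, then the turn about the tool's z in rad. A call has 1 to 20 rows; each row is the pose to reach, as a shift and turn from the pose commanded when the call began, along the tool's axes at that moment; what a row does not reach only later rows make up. A row lasts 1/12 s, in which the tool goes at most 41.7 mm and 7.16 degrees, less where a joint would pass 70% of its speed; a pose out of reach is approached as far as the arm can. A call with a gripper value outside its range is refused whole. The fingers move at their own pace and stop on an object; the grip force is fixed at half the most. Time passes only in rows, so rows that repeat a pose let the fingers close. It gives the time, the measured TCP pose, the force and the opening at its end, in the units of the state.
- robot.get_obs(): the state, without advancing time (a new reading comes with each control period).
- snapshot(name): name is "scene" or "top"; returns (picture, depth): 400x640x3 uint8, red, green, blue; 400x640 float32, m along the optical axis (not along the pixel's ray), 0 where there is no reading.
- calibration(name): a dict with "fx", "fy", "cx", "cy" (pixels), "rvec" (rotation vector, rad) and "tvec" (3), from world to camera coordinates, as OpenCV has them. Camera axes: x right, y down, z forward; pixel columns grow to the right and rows downward; lengths in m; the calibration is good to about 2 mm. A picture is of the moment at which its call begins. calibration takes no time and is no camera call.
- robot.close_job(): hands the job in, once; it reports no verdict.
The state is a dict: "time": time; "joint_positions": joint angles; "qvel": joint speeds; "joint_torque": joint torques, N m; "tool_pos": TCP position; "ee_rot": TCP orientation; "wrist_force": force on the tool from outside, world axes, zero at the start; "wrist_torque": the same for the moment, N m; "width": finger opening in m.
Only numpy, scipy, OpenCV 4.12 (cv2) and the standard library are available. Lean on these libraries where they do the work, as an engineer would, in place of code of your own. Each camera call takes 0.05 s, during which the arm holds its last target. There are 200 camera calls.

TASK

The washed mixing shaft has to hang and drip over the open white dish. First flip fully down the one stop on the slotted rail that belongs to the place above the dish, leaving the other stop up. Then pinch the shaft by its head, lift it level clear of its rest, let it swing in the grip until its rod hangs straight down, hang it by its collar in the rail's slot near the open end and let go, and finally push it along the slot until its collar rests against the lowered stop; do not drop it or shift the dish, the jar or the other things standing about.

Things in the scene. Friction and masses are not known exactly. Their poses are not given: they have to be found in the camera images.
- shaft: Steel mixing shaft, 0.30 to 0.42 kg, lying level at the start. Rod 12 diameter, 140 long; flat round collar 40 diameter, 10 thick; a 10 neck; a white head block. Origin: middle of the collar's rod-side face (which sits on the rail). Own x runs along the shaft: head at +x (centre 42 from the origin), rod from 0 to -140; x points up when it hangs. Centre of mass at about x = -39.
- head (a point): Centre of the shaft's head, a block 16 x 20 x 16 (x, y, z of the shaft); pinch it across its 20 width, on the two upright 16 x 16 faces. Held with 50 N or more the shaft keeps its angle in the grip; loosened slowly it begins, at some 15 to 40 N, to turn about the pinch line and swings down; under some 5 N it slips out. Axes as the shaft's.
- rest: Grey rest fixed to the bench, base 150 by 70; two notched posts 95 apart hold the rod with its axis 60 above the bench, along the rest's x axis; posts' prongs reach 68 high. The collar and head overhang its +x end. Origin: middle of its underside.
- rail: Hanging rail fixed to the bench: two level steel bars, 24 wide, 260 long, tops 185 high, slot 20 wide between them, over a grey base 110 by 260, 8 thick. Origin: middle of the base's underside. The slot runs along its y at x = 0, open at the -y end, closed at +y. Two legs 56 apart carry the open end, so a hanging rod can enter level. Both flip stops are hinged on its -x side.
- rail_mouth (a point): Middle of the slot's open end, at the height of the rail's top. Axes as the rail's; the slot runs from here to +y.
- stop_a (a joint): Flip stop at the place nearer to the open end. 0: standing, leaning 34 degrees outwards (-x); 2.17: fully down, level across the slot, 3 to 11 above the rail's top. Hinge friction (0.03 N m) holds it at any angle, so push it all the way. Steel bar 50 long, 10 wide along the slot, 8 thick; hinge axis along the slot, 38 to the -x side of its middle line, 7 above the rail's top.
- stop_b (a joint): Flip stop at the place farther from the open end. 0: standing, leaning 34 degrees outwards (-x); 2.17: fully down, level across the slot, 3 to 11 above the rail's top. Hinge friction (0.03 N m) holds it at any angle, so push it all the way. Steel bar 50 long, 10 wide along the slot, 8 thick; hinge axis along the slot, 38 to the -x side of its middle line, 7 above the rail's top.
- stop_a_end (a point): Middle of the free end of stop_a's bar, 52 mm from its hinge; it moves with the bar. Raised, it is about 45 to 60 mm above the rail's top; down, it is about 14 mm past the slot's middle line.
- stop_b_end (a point): Middle of the free end of stop_b's bar, 52 mm from its hinge; it moves with the bar. Raised, it is about 45 to 60 mm above the rail's top; down, it is about 14 mm past the slot's middle line.
- stop_a_place (a point): Point on the slot's middle line, at the height of the rail's top, where the collar's middle is when it touches the lowered stop_a; fixed to the rail, 100 mm from the open end, 25 mm before the middle of the lowered bar. Axes as the rail's.
- stop_b_place (a point): Point on the slot's middle line, at the height of the rail's top, where the collar's middle is when it touches the lowered stop_b; fixed to the rail, 200 mm from the open end, 25 mm before the middle of the lowered bar. Axes as the rail's.
- dish: Open white dish, 72 across, 18 high, loose on the rail's base plate under one of the two places. Origin: middle of its underside.
- jar: Low closed jar with white cap, 48 across, 28 high, on the base plate under the other place. Origin: middle of its underside.
- beaker: Glass beaker, 68 across, 85 high, loose on the bench; bystander. Origin: middle of its underside.
- wash_bottle: White plastic bottle, 60 across, 150 high, loose; bystander. Origin: middle of its underside.
- vial: Small glass vial with cap, 26 across, 50 high, loose; bystander. Origin: middle of its underside.
Not all that is in view belongs to the job. There is more than one size of the shaft; the job needs the smaller. Of the things that look like the dish, the smaller one is meant.

How it is judged:
On the way, in this order (a step that is already met when the one before it is completed fails the run):
1. the stop of the place over the dish is fully down (within 0.08 rad), the other one still up (((horizontal distance between dish and stop_a_place below 0.03 m and value of joint stop_a above 2.09 rad and value of joint stop_b below 0.6 rad) or (horizontal distance between dish and stop_b_place below 0.03 m and value of joint stop_b above 2.09 rad and value of joint stop_a below 0.6 rad))), for 0.2 s.
2. the shaft is lifted clear of its rest (head over 100 mm high) still level, within about 20 degrees (height (world z) of head above 0.1 m and height (world z) of shaft above 0.085 m and angle between shaft's own x axis and vertical between 1.22 and 1.92 rad), for 0.1 s.
3. the shaft hangs free and upright by its collar in the slot, let go, at least 30 mm short of the place over the dish (angle between shaft's own x axis and vertical below 0.1 rad and x of shaft in the frame of rail between -0.01 and 0.01 m and z of shaft in the frame of rail between 0.181 and 0.19 m and contact force between the fingers and shaft below 0.2 N and y of shaft in the frame of rail_mouth above 0 m and ((horizontal distance between dish and stop_a_place below 0.03 m and y of shaft in the frame of stop_a_place below -0.03 m) or (horizontal distance between dish and stop_b_place below 0.03 m and y of shaft in the frame of stop_b_place below -0.03 m))), for 0.2 s.
At the end, for the whole second after the job is handed in: the stop over the dish is fully down (within 0.08 rad) and the other one up (below 0.6 rad); the shaft is at rest, hanging by its collar on the rail, upright within 0.1 rad, within 10 mm of the slot's middle line, and its collar against the lowered stop (within 4 mm along the slot) (angle between shaft's own x axis and vertical below 0.1 rad and x of shaft in the frame of rail between -0.01 and 0.01 m and z of shaft in the frame of rail between 0.181 and 0.19 m and contact force between the fingers and shaft below 0.2 N and linear speed of shaft below 0.03 m/s and ((horizontal distance between dish and stop_a_place below 0.03 m and value of joint stop_a above 2.09 rad and value of joint stop_b below 0.6 rad and y of shaft in the frame of stop_a_place between -0.004 and 0.004 m) or (horizontal distance between dish and stop_b_place below 0.03 m and value of joint stop_b above 2.09 rad and value of joint stop_a below 0.6 rad and y of shaft in the frame of stop_b_place between -0.004 and 0.004 m))); the robot touches nothing.
It fails at once if the dish, the jar, the beaker, the bottle or the vial is shifted by over 15 mm (distance of any of dish, jar, beaker, wash_bottle, vial from where it was at the start of the episode above 0.015 m).
It fails at once if the shaft is dropped on the bench (head below 40 mm) (height (world z) of head below 0.04 m).
It also fails if it takes over 61 s, if anything falls off the work surface, if the arm or the gripper's body presses on something with over 40 N, if the wrist force passes 120 N, or if a joint passes its speed limit or range.

## Working session

There is one attempt and no reset: what is moved stays moved. The work goes in short steps, Python scripts to look and compute and a tool call to move; the robot and the scene stay as the last step left them, time stands still between calls to the robot, and variables do not carry over. Pictures are saved under pics/ and viewed, about 8 in all and at most 12, crops included, and the job is handed in when it is done.

Besides the shell and the picture viewer there is one more tool, called after "Request:" as name(argument=value, ...) on one line, values as JSON. servo_tool: Moves the arm, as the interface text tells. Its arguments: {"type":"object","properties":{"series":{"type":"string"}},"required":["series"]}

```bash
mkdir -p pics; cat > h.py <<'E'
import numpy as np, cv2
from bench import robot, snapshot, calibration
def cam(n):
    c=calibration(n); R=cv2.Rodrigues(np.array(c["rvec"],float))[0]; return c,R,np.array(c["tvec"],float).ravel()
def cloud(n,d):
    c,R,t=cam(n); v,u=np.indices(d.shape)
    P=np.stack([(u-c["cx"])/c["fx"]*d,(v-c["cy"])/c["fy"]*d,d],-1)
    return (P-t)@R
def proj(n,p):
    c,R,t=cam(n); q=R@np.array(p)+t; return c["fx"]*q[0]/q[2]+c["cx"],c["fy"]*q[1]/q[2]+c["cy"]
def ray(n,u,v,z):
    c,R,t=cam(n); o=-R.T@t; d=R.T@np.array([(u-c["cx"])/c["fx"],(v-c["cy"])/c["fy"],1]); return o+d*(z-o[2])/d[2]
def save(n,im): cv2.imwrite("pics/"+n+".png",im[:,:,::-1])
E
python3 - <<'E'
from h import *
for n in ("scene","top"):
    im,d=snapshot(n); save(n+"0",im); np.savez(n+"0.npz",im=im,d=d)
    c,R,t=cam(n); print(n,c["fx"],-R.T@t,R[2], (d>0).mean())
o=robot.get_obs(); print(o)
E
```

```text
scene 387.67457786925206 [1.00100302 0.59539644 0.85340739] [-0.40800344 -0.6135756  -0.67606078] 0.99238671875
top 436.05430474619436 [ 0.38429032 -0.0256957   1.5072166 ] [ 0.13684599 -0.00500797 -0.99057968] 0.995640625
{'time': 0.1, 'joint_positions': array([-1.28709563e+00,  8.78701282e-02,  1.37208760e+00,  1.82613361e-05,
        1.68357572e+00, -1.03099040e-01]), 'qvel': array([-1.40796053e-04, -6.57743239e-04, -3.49887014e-03, -4.04192981e-05,
        3.57777174e-04, -4.79426348e-04]), 'joint_torque': array([ 2.00575014e-03, -3.41251123e+01, -3.03302765e+01,  7.19798729e-02,
        3.04017914e-02, -1.07163826e-04]), 'tool_pos': array([ 0.20734092, -0.50889993,  0.20443507]), 'ee_rot': array([-3.13966403e+00, -2.17792721e-04,  3.86801561e-01]), 'wrist_force': array([-0.10527413, -0.0985424 , -1.12513051]), 'wrist_torque': array([-0.00024018,  0.02037833,  0.00291865]), 'width': 0.09393581499919888}
```

View pics/scene0.png

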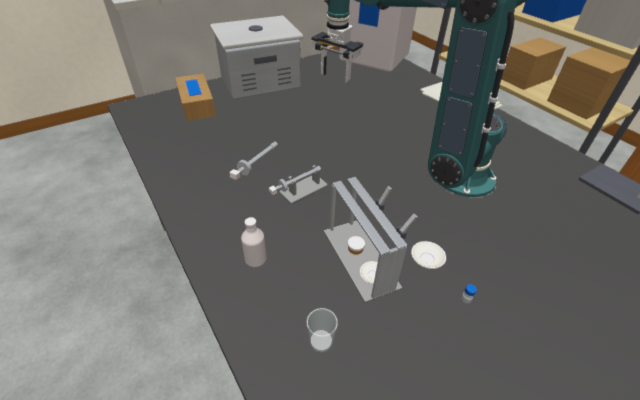

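View pics/top0.png

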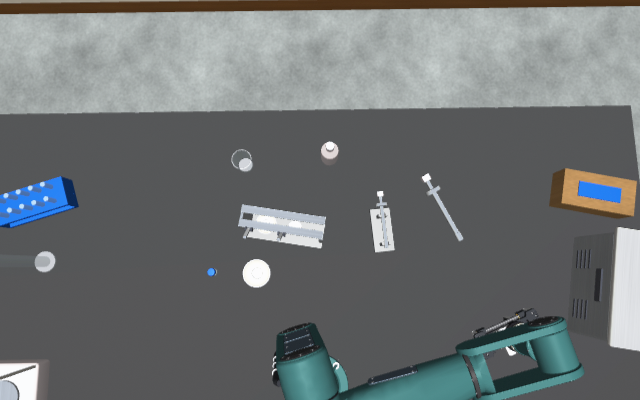

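The scene view shows the rail (355,230) with both stops raised on the robot side. The white dish (372,272) is under the near end and the jar (356,244) under the far end. The small shaft lies on its rest at (297,180). The top view shows the rail at (283,226), the shaft's head at (380,194) and the larger decoy shaft at (440,205).

```bash
python3 - <<'E'
from h import *
Z=np.load("top0.npz"); im,d=Z["im"],Z["d"]; P=cloud("top",d)
S=np.load("scene0.npz"); ims,ds=S["im"],S["d"]; Q=cloud("scene",ds)
A=P[195:260,225:340].reshape(-1,3); 
r=A[(A[:,2]>.176)&(A[:,2]<.192)]; print("rail n",len(r)); print(cv2.minAreaRect(r[:,:2].astype(np.float32)), r[:,2].mean())
B=Q[150:300,310:440].reshape(-1,3); r2=B[(B[:,2]>.178)&(B[:,2]<.192)]; print("scene rail",len(r2),cv2.minAreaRect(r2[:,:2].astype(np.float32)),r2[:,2].mean())
for nm,C in(("top",A),("scene",B)):
    h=C[(C[:,2]>.2)&(C[:,2]<.26)]; 
    for s in (h[h[:,1]<h[:,1].mean()],h[h[:,1]>=h[:,1].mean()]): print(nm,"stop",len(s),s.mean(0) if len(s) else 0,s[s[:,2].argmax()] if len(s) else 0)
for nm,PP,I,(a,b,c,e) in(("top",P,im,(185,255,365,400)),("scene",Q,ims,(155,205,262,330))):
    X=PP[a:b,c:e].reshape(-1,3); I=I[a:b,c:e].reshape(-1,3).astype(int)
    m=(X[:,2]>.045)&(X[:,2]<.09); X,I=X[m],I[m]
    print(nm,len(X),cv2.fitLine(X[:,:2].astype(np.float32),2,0,.01,.01).ravel())
    w=I.min(1)>225; print("white",w.sum(),X[w].mean(0),X[w].min(0),X[w].max(0)); 
    print("extent x",X[:,0].min(),X[:,0].max())
c1=cv2.resize(im[180:260,220:400],None,fx=4,fy=4,interpolation=2); c2=cv2.resize(ims[150:300,260:450],None,fx=3.5,fy=3.5,interpolation=2)
save("c1",c1);save("c2",c2)
E
```

```text
rail n 1358
((0.5203823447227478, 0.09761598706245422), (0.2600454092025757, 0.07850264757871628), 80.57588958740234) 0.18439135325501552
scene rail 1757 ((0.39514678716659546, 0.11217014491558075), (0.2635705769062042, 0.34744587540626526), 83.46430206298828) 0.18400734377475114
top stop 30 [0.47546269 0.09942764 0.22486778] [0.46962666 0.10149724 0.24163965]
top stop 41 [0.48836243 0.19747184 0.21944317] [0.47996402 0.19758953 0.23957287]
scene stop 90 [0.45418056 0.09450556 0.22071939] [0.47289551 0.10571959 0.2416947 ]
scene stop 100 [0.48965577 0.2005189  0.21878387] [0.47829216 0.20296494 0.2364994 ]
top 292 [ 0.99556625  0.09406317  0.5420541  -0.22866064]
white 26 [ 0.62003036 -0.2224614   0.06715363] [ 0.4592271  -0.22977057  0.06158276] [ 0.63388898 -0.21292348  0.07375893]
extent x 0.44615218802653606 0.6342560085809391
scene 352 [ 0.99557644  0.09395497  0.5506556  -0.22513932]
white 8 [ 0.62793671 -0.22003649  0.06777487] [ 0.6236811  -0.22485241  0.06544017] [ 0.63255566 -0.21414175  0.07028451]
extent x 0.4454204615767765 0.6367762840754504
```

View pics/c1.png

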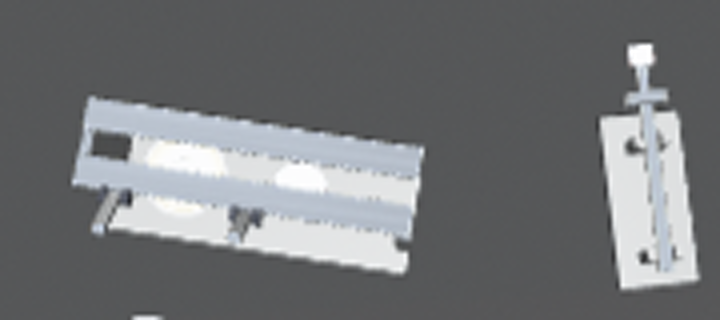

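View pics/c2.png

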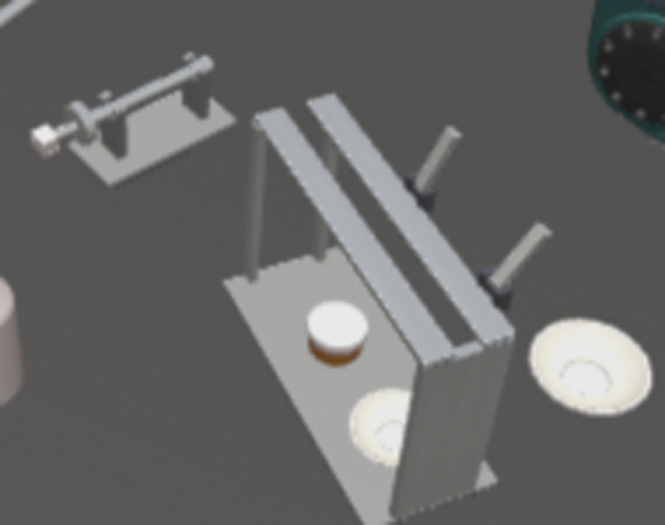

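The crops show the slot closed at the dish end (c2 450,350), the dish at (385,425) and the jar at (335,330), nearer the open end, so stop_b is the one to lower. I'll move beside it with the fingers shut and refine the slot line.

Request:
servo_tool(series="1 0 0 -10 0;1 0 0 -10 0;1 49.2 -57.2 -10 0.55;1 49.2 -57.2 -10 0.55;1 49.2 -57.2 -10 0.55;1 49.2 -57.2 -10 0.55;1 49.2 -57.2 -10 0.55;1 49.2 -57.2 -10 0.55;1 49.2 -57.2 -10 0.55;1 49.2 -57.2 -10 0.55;1 49.2 -57.2 -10 0.55;1 49.2 -57.2 -10 0.55;1 49.2 -57.2 -10 0.55;1 49.2 -57.2 -10 0.55;1 49.2 -57.2 -10 0.55;1 49.2 -57.2 -10 0.55;1 49.2 -57.2 -10 0.55;1 49.2 -57.2 -10 0.55;1 49.2 -57.2 -10 0.55;1 49.2 -57.2 -10 0.55")

```text
time: 1.77
tool_pos: [0.4451, 0.2019, 0.3049]
ee_rot: [3.141, 0.0, -0.162]
wrist_force: [0.8, -1.0, 0.2]
width: 0.0007
```

```bash
python3 - <<'E'
from h import *
M=np.array([.504,-.0315]); yr=np.array([.1637,.9865]); xr=np.array([.9865,-.1637])
for n,f in(("top","top0"),("scene","scene0")):
    Z=np.load(f+".npz"); P=cloud(n,Z["d"]).reshape(-1,3)
    q=P[:,:2]-M; X=q@xr; Y=q@yr; m=(abs(P[:,2]-.184)<.006)&(abs(X)<.05)&(Y>-.02)&(Y<.28)
    X,Y=X[m],Y[m]
    for a,b in((.02,.1),(.1,.17),(.17,.235)):
        s=(Y>a)&(Y<b); x=np.sort(X[s]); i=np.argmax(np.diff(x)); print(n,a,"slot",x[i].round(4),x[i+1].round(4),"outer",np.percentile(x,[1,99]).round(4))
    print("ends",np.percentile(Y,[.5,99.5]))
    I=Z["im"].reshape(-1,3)[m] 
o=robot.get_obs(); print(o["time"],o["tool_pos"],o["ee_rot"],o["width"],o["wrist_force"])
E
```

```text
top 0.02 slot -0.0105 0.0093 outer [-0.0341  0.033 ]
top 0.1 slot -0.0102 0.0101 outer [-0.0338  0.0335]
top 0.17 slot -0.0098 0.0099 outer [-0.037   0.0337]
ends [0.00103195 0.25872161]
scene 0.02 slot -0.0077 0.0106 outer [-0.0325  0.0349]
scene 0.1 slot -0.0071 0.0105 outer [-0.0391  0.0349]
scene 0.17 slot -0.008 0.011 outer [-0.0327  0.0356]
ends [0.00243194 0.26002898]
1.7667 [0.44506229 0.20191761 0.30487678] [ 3.14106734e+00  3.82554529e-04 -1.62451703e-01] 0.000744473143091748 [ 0.80966409 -0.9788422   0.18040861]
```

Request:
servo_tool(series="1 0 -0.4 4 0;1 0 -0.4 8 0;1 0 -0.4 9.2 0;1 0 -0.4 9.2 0;1 1.2 -0.4 9.2 0;1 2.4 -0.4 9.2 0;1 3.6 -0.4 9.2 0;1 4.8 -0.4 9.2 0;1 6 -0.4 9.2 0;1 7.2 -0.4 9.2 0;1 8.5 -0.4 9.2 0;1 8.5 -0.4 9.2 0;1 8.5 -0.4 9.7 0;1 8.5 -0.4 10.2 0;1 8.5 -0.4 10.6 0;1 8.5 -0.4 10.9 0;1 8.5 -0.4 10.9 0;1 8.5 -0.4 10.9 0")

```text
time: 3.27
tool_pos: [0.5292, 0.1899, 0.1963]
ee_rot: [3.142, 0.0, -0.163]
wrist_force: [-0.2, 0.5, 0.1]
width: 0.0006
```

Request:
servo_tool(series="1 0 0 0.1 0;1 0 0 0.2 0;1 0 0 0.2 0;1 0 0 0.2 0")

```text
time: 3.6
tool_pos: [0.5293, 0.1899, 0.1961]
ee_rot: [-3.141, -0.001, -0.163]
wrist_force: [-2.9, -0.8, 7.2]
width: 0.0006
```

```bash
python3 - <<'E'
from h import *
o=robot.get_obs(); print(o["tool_pos"],o["wrist_force"])
im,d=snapshot("scene"); np.savez("s1.npz",im=im,d=d)
save("s1",cv2.resize(im[150:300,310:470],None,fx=4,fy=4,interpolation=2)[:600])
E
```

```text
[0.52925298 0.18991597 0.19614122] [-2.9340064  -0.80285392  7.23929904]
```

View pics/s1.png

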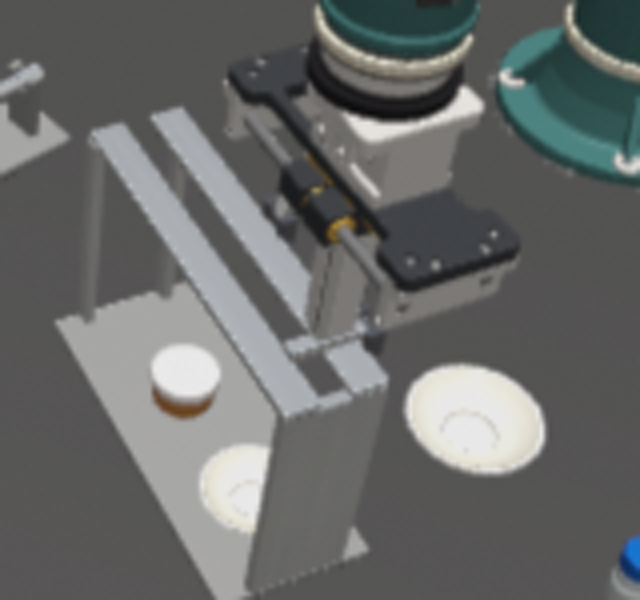

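Stop_b is down: its bar lies across the slot at crop (320,340), with 7 N of contact at z = 0.196. Stop_a is still up behind the hand. Next I go above the head.

Request:
servo_tool(series="0.5 0 0 -4 0;0 0 0 -8.4 0;-0.2 16.3 38.9 -8.4 -0.257;-0.2 16.3 38.9 -8.4 -0.257;-0.2 16.3 38.9 -8.4 -0.257;-0.2 16.3 38.9 -8.4 -0.257;-0.2 16.3 38.9 -8.4 -0.257;-0.2 16.3 38.9 -8.4 -0.257;-0.2 16.3 38.9 -8.4 -0.257;-0.2 16.3 38.9 -8.4 -0.257;-0.2 16.3 38.9 -8.4 -0.257;-0.2 16.3 38.9 -8.4 -0.257;-0.2 16.3 38.9 -8.4 -0.257;-0.2 16.3 38.9 -8.4 -0.257;-0.2 16.3 38.9 4 -0.257;-0.2 16.3 38.9 8 -0.257;-0.2 16.3 38.9 8 -0.257;-0.2 16.3 38.9 8 -0.257;-0.2 16.3 38.9 8 -0.257;-0.2 16.3 38.9 8 -0.257")

```text
time: 5.32
tool_pos: [0.6255, -0.2177, 0.1116]
ee_rot: [-3.138, 0.006, 0.096]
wrist_force: [0.1, -0.2, 0.4]
width: 0.0568
```

```bash
python3 - <<'E'
from h import *
o=robot.get_obs(); print(o["time"],o["tool_pos"],o["ee_rot"],o["width"],o["wrist_force"])
im,d=snapshot("scene"); P=cloud("scene",d)
S=np.load("s1.npz")
# joint state of stop b: points over rail near bar
u,v=map(int,proj("scene",o["tool_pos"]-[0,0,.08])); print(u,v)
save("s2",np.hstack([cv2.resize(im[max(v-50,0):v+50,u-40:u+40],(480,600),interpolation=2)]))
A=P[150:205,255:335].reshape(-1,3); I=im[150:205,255:335].reshape(-1,3).astype(int)
m=(A[:,2]>.05)&(A[:,2]<.08)&(A[:,0]>.6); print(m.sum(),np.percentile(A[m],[2,50,98],axis=0).round(4))
M=np.array([.504,-.0315]); yr=np.array([.1637,.9865]); xr=np.array([.9865,-.1637])
q=P.reshape(-1,3); X=(q[:,:2]-M)@xr; Y=(q[:,:2]-M)@yr
b=(abs(Y-.225)<.008)&(abs(X)<.03)&(q[:,2]>.19)&(q[:,2]<.21); print("bar",b.sum(),np.polyfit(X[b],q[b,2],1) if b.sum()>4 else 0)
E
```

```text
5.3167 [ 0.62545981 -0.21767791  0.1115722 ] [-3.1375214   0.00605061  0.09585754] 0.05679875758401796 [ 0.09357978 -0.21048208  0.37193633]
274 196
65 [[ 0.602  -0.2311  0.0526]
 [ 0.6256 -0.2184  0.0642]
 [ 0.6362 -0.2101  0.0692]]
bar 94 [-0.00781515  0.19405777]
```

View pics/s2.png

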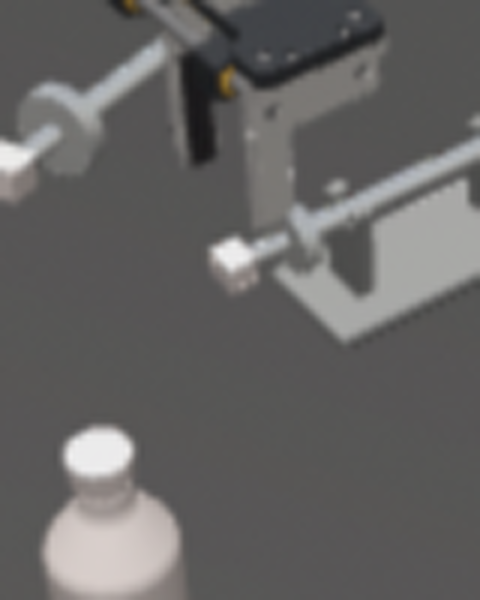

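The picture shows the job shaft's head at crop (235,260), beneath the open fingers, and the bar fit says stop_b is level. I descend and grip.

Request:
servo_tool(series="-0.2 0 0 3 0;-0.2 0 0 6 0;-0.2 0 0 7.3 0;-0.2 0 0 7.3 0;-0.2 0 0 7.3 0;-0.2 0 0 7.3 0;1 0 0 7.3 0;1 0 0 7.3 0;1 0 0 7.3 0;1 0 0 7.3 0;1 0 0 7.3 0;1 0 0 7.3 0;1 0 0 7.3 0;1 0 0 7.3 0")

```text
time: 6.53
tool_pos: [0.6275, -0.221, 0.0414]
ee_rot: [3.141, -0.0, 0.094]
wrist_force: [0.0, -0.5, 0.5]
width: 0.0196
```

Request:
servo_tool(series="1 0 0 -0.6 0;1 0 0 -1.2 0;1 0 0 -1.8 0;1 0 0 -2.4 0;1 0 0 -3 0;1 0 0 -3.6 0;1 0 0 -4.2 0;1 0 0 -4.6 0;1 0 0 -4.6 0;1 0 0 -4.6 0;1 0 0 -4.6 0")

```text
time: 7.45
tool_pos: [0.6271, -0.2205, 0.087]
ee_rot: [-3.141, 0.001, 0.094]
wrist_force: [-0.8, -0.2, -3.2]
width: 0.0198
```

```bash
cat > sh.py <<'E'
from h import *
import sys
o=robot.get_obs(); print(o["time"],o["tool_pos"],o["wrist_force"].round(2),o["wrist_torque"].round(3))
im,d=snapshot("scene"); np.savez(sys.argv[1]+".npz",im=im,d=d)
t=o["tool_pos"]; u,v=map(int,proj("scene",t-[0,0,.05]))
y0=max(v-60,0); x0=max(u-70,0)
save(sys.argv[1],cv2.resize(im[y0:y0+120,x0:x0+140],(700,600),interpolation=2)); print("crop origin",x0,y0)
E
python3 sh.py s3
```

```text
7.45 [ 0.62713783 -0.22048404  0.08695693] [-0.77 -0.17 -3.25] [ 0.025 -0.195 -0.001]
crop origin 203 135
```

View pics/s3.png

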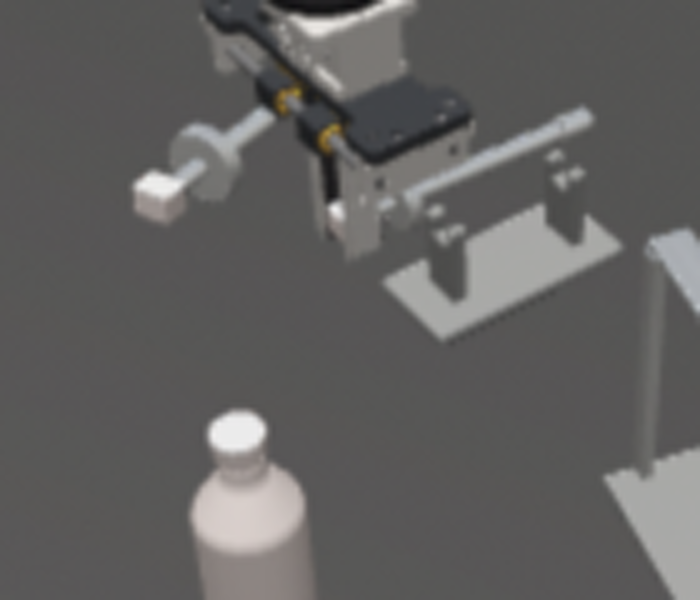

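The shaft is level and clear of the posts: rod tail at crop (585,120), post tops at about (565,175). I raise it, then loosen step by step while watching the wrist moment.

Request:
servo_tool(series="1 0 0 -2 0;1 0 0 -5 0;1 0 0 -8 0;1 0 0 -11 0;1 0 0 -14 0;1 0 0 -16 0;1 0 0 -17 0;1 0 0 -17 0;1 0 0 -17 0;0.7 0 0 -17 0;0.66 0 0 -17 0;0.63 0 0 -17 0;0.63 0 0 -17 0")

```text
time: 8.58
tool_pos: [0.627, -0.2204, 0.2557]
ee_rot: [-3.14, 0.002, 0.094]
wrist_force: [-0.2, -0.7, -2.7]
width: 0.0195
```

```bash
cat > st.py <<'E'
from bench import robot
o=robot.get_obs(); print(o["time"],o["tool_pos"],o["ee_rot"],o["wrist_force"].round(2),o["wrist_torque"].round(3),o["width"])
E
python3 st.py
```

```text
8.5833 [ 0.62698805 -0.22040256  0.25570445] [-3.14033026e+00  2.33805613e-03  9.37848919e-02] [-0.22 -0.68 -2.69] [ 0.023 -0.21   0.017] 0.019478930057076245
```

Request:
servo_tool(series="0.62 0 0 0 0;0.61 0 0 0 0;0.60 0 0 0 0;0.60 0 0 0 0")

```text
time: 8.92
tool_pos: [0.6274, -0.2206, 0.2574]
ee_rot: [3.141, -0.0, 0.094]
wrist_force: [-0.3, -0.3, -3.0]
width: 0.0195
```

```bash
python3 st.py
```

```text
8.9167 [ 0.62739776 -0.22060223  0.25742888] [ 3.14140147e+00 -2.02148958e-04  9.37679026e-02] [-0.27 -0.31 -3.04] [ 0.046 -0.195 -0.025] 0.019496439120862307
```

Request:
servo_tool(series="0.595 0 0 0 0;0.59 0 0 0 0;0.59 0 0 0 0")

```text
time: 9.17
tool_pos: [0.6274, -0.2205, 0.2575]
ee_rot: [3.141, -0.0, 0.094]
wrist_force: [-0.0, -0.1, -3.1]
width: 0.0197
```

```bash
python3 st.py
```

```text
9.1667 [ 0.62740129 -0.22054494  0.25746281] [ 3.14141546e+00 -1.83670140e-04  9.38137025e-02] [-0.04 -0.15 -3.1 ] [ 0.021 -0.215  0.008] 0.019695665450812683
```

The grip sits at 30 N regardless, and opening further risks a drop. I'll shake vertically instead, so inertia turns the shaft down while it stays firmly gripped.

Request:
servo_tool(series="1 0 0 0 0;1 0 0 -4.1 0;1 0 0 0 0;1 0 0 -4.1 0;1 0 0 0 0;1 0 0 -4.1 0;1 0 0 0 0;1 0 0 -4.1 0;1 0 0 0 0;1 0 0 -4.1 0;1 0 0 -4.1 0;1 0 0 -4.1 0;1 0 0 -4.1 0")

```text
time: 10.25
tool_pos: [0.632, -0.2227, 0.3103]
ee_rot: [3.13, -0.021, 0.094]
wrist_force: [0.4, 0.3, -0.3]
width: 0.0194
```

```bash
python3 st.py; cat > ang.py <<'E'
from h import *
# rod direction in vertical plane through the tool x axis: cloud points near that plane below/around head
o=robot.get_obs(); t=o["tool_pos"]; psi=o["ee_rot"][2]; ex=np.array([np.cos(psi),np.sin(psi)]); ey=np.array([np.sin(psi),-np.cos(psi)])
for n in("scene","top"):
    im,d=snapshot(n); P=cloud(n,d).reshape(-1,3); q=P-t-[0,0,.019]; X=q[:,:2]@ex; Y=q[:,:2]@ey; Z=q[:,2]; r=np.hypot(X,Z)
    m=(abs(Y)<.012)&(r>.06)&(r<.19)&(Z<.03)
    if m.sum()>5:
        a=np.degrees(np.arctan2(-X[m],-Z[m])); print(n,m.sum(),"tail angle from down",np.percentile(a,[10,50,90]).round(1),"rmax",r[m].max().round(3), "Ymed",np.median(Y[m]).round(4))
E
python3 ang.py
```

```text
10.25 [ 0.63203118 -0.22271319  0.3102664 ] [ 3.12952792 -0.02079776  0.09387428] [ 0.39  0.31 -0.35] [-0.034 -0.034  0.04 ] 0.019374534214256587
scene 162 tail angle from down [-3.8 -0.9  1.7] rmax 0.185 Ymed -0.0043
top 34 tail angle from down [0.7 2.7 3.4] rmax 0.181 Ymed -0.0036
```

The shake worked: both views put the rod within about 3° of straight down, still gripped. I go to just outside the rail's mouth, then lower to entry height.

Request:
servo_tool(series="1 -1 -1.3 0 0.02;1 -2 -2.6 0 0.05;1 -3.5 -4.5 0 0.08;1 -5 -6.5 0 0.11;1 -6.5 -8.4 0 0.14;1 -8 -10.3 0 0.17;1 -9.5 -12.3 0 0.2;1 -10.7 -13.8 0 0.23;1 -11.4 -14.7 0 0.257;1 -11.7 -15.13 0 0.257;1 -11.7 -15.13 2 0.257;1 -11.7 -15.13 4 0.257;1 -11.7 -15.13 6 0.257;1 -11.7 -15.13 7.5 0.257;1 -11.7 -15.13 8.35 0.257;1 -11.7 -15.13 8.35 0.257;1 -11.7 -15.13 8.35 0.257;1 -11.7 -15.13 8.35 0.257")

```text
time: 11.85
tool_pos: [0.4985, -0.0815, 0.2175]
ee_rot: [3.141, -0.005, -0.163]
wrist_force: [-0.2, -0.1, -2.3]
width: 0.0198
```

```bash
python3 st.py; python3 ang.py; python3 - <<'E'
from h import *
M=np.array([.504,-.0315]); yr=np.array([.1637,.9865]); xr=np.array([.9865,-.1637])
o=robot.get_obs(); q=o["tool_pos"][:2]-M; print("rail xy",q@xr,q@yr)
t=o["tool_pos"]
for n in("scene","top"):
    im,d=snapshot(n); P=cloud(n,d).reshape(-1,3); X=(P[:,:2]-M)@xr; Y=(P[:,:2]-M)@yr
    m=(abs(X)<.03)&(abs(Y+.05)<.03)
    c=m&(P[:,2]>.18)&(P[:,2]<t[2]-.006); r=m&(P[:,2]>.05)&(P[:,2]<.17)
    for k,s in(("collar",c),("rod",r)):
        if s.sum(): print(n,k,s.sum(),"X",np.percentile(X[s],[3,97]).round(4),"Y",np.percentile(Y[s],[3,97]).round(4),"z",np.percentile(P[s,2],[3,50,97]).round(4))
    if n=="scene": u,v=map(int,proj(n,t)); save("s4",cv2.resize(im[v-60:v+80,u-70:u+90],(640,560),interpolation=2))
E
```

```text
11.85 [ 0.49847729 -0.08150736  0.21753046] [ 3.14091337 -0.00502065 -0.16315025] [-0.2  -0.05 -2.3 ] [0.022 0.008 0.001] 0.019776647619801257
scene 63 tail angle from down [-3.8  1.   2.9] rmax 0.184 Ymed -0.0062
rail xy 0.0021828932924843137 -0.05011040376474383
scene collar 123 X [-0.0097  0.0238] Y [-0.0647 -0.0298] z [0.1916 0.1999 0.2059]
scene rod 64 X [-0.0073  0.0086] Y [-0.0496 -0.0399] z [0.054  0.1402 0.1688]
top rod 2 X [-0.0117 -0.0114] Y [-0.0499 -0.0469] z [0.0698 0.0707 0.0717]
```

View pics/s4.png

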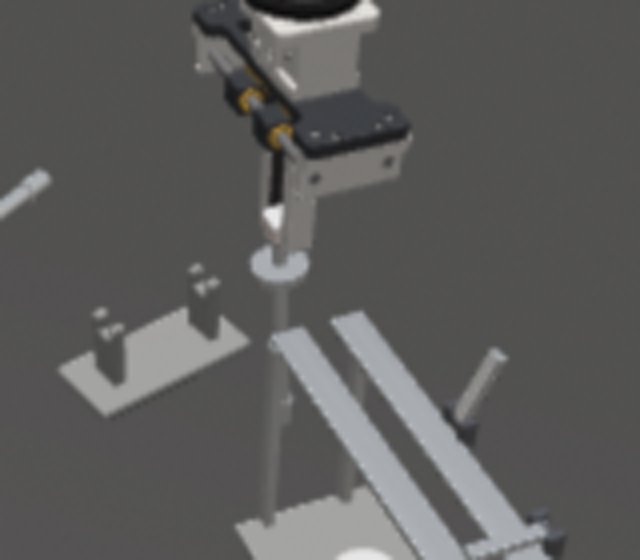

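The rod hangs straight at crop (280,330), with the collar at (278,263), in line with the mouth and above the bar tops. I enter the slot.

Request:
servo_tool(series="1 0 0 0 0;1 0 0 0 0;1 0 -0.6 0 0;1 0 -1.2 0 0;1 0 -1.9 0 0;1 0 -2.6 0 0;1 0 -3.3 0 0;1 0 -4 0 0;1 0 -4.7 0 0;1 0 -5.4 0 0;1 0 -6.1 0 0;1 0 -6.8 0 0;1 0 -7.5 0 0;1 0 -8.2 0 0;1 0 -9 0 0;1 0 -9 0 0;1 0 -9 0 0")

```text
time: 13.47
tool_pos: [0.5114, 0.0083, 0.2148]
ee_rot: [3.141, 0.0, -0.162]
wrist_force: [0.4, -0.4, -2.9]
width: 0.0196
```

Request:
servo_tool(series="1 0 0 0.2 0;1 0 0 0.4 0;1 0 0 0.55 0;1 0 0 0.65 0;1 0 0 0.65 0;1 0 0 0.65 0")

```text
time: 13.97
tool_pos: [0.5114, 0.0076, 0.2113]
ee_rot: [-3.141, -0.003, -0.164]
wrist_force: [-2.7, 0.0, 6.8]
width: 0.02
```

Request:
servo_tool(series="0.55 0 0 -0.1 0;0.5 0 0 -0.1 0;0.4 0 0 -0.1 0;0.2 0 0 -0.1 0;0 0 0 -0.1 0;0 0 0 -0.1 0;0 0 0 -0.1 0;0 0 0 -0.1 0;0 0 0 -0.1 0")

```text
time: 14.72
tool_pos: [0.5114, 0.0079, 0.2092]
ee_rot: [3.141, 0.0, -0.163]
wrist_force: [0.2, 0.3, 0.4]
width: 0.0471
```

```bash
python3 st.py; python3 - <<'E'
from h import *
M=np.array([.504,-.0315]); yr=np.array([.1637,.9865]); xr=np.array([.9865,-.1637])
o=robot.get_obs(); t=o["tool_pos"]
im,d=snapshot("scene"); P=cloud("scene",d).reshape(-1,3); X=(P[:,:2]-M)@xr; Y=(P[:,:2]-M)@yr
m=(abs(X)<.03)&(abs(Y-.04)<.05)
for a,b in((.189,.2),(.2,.216),(.218,.245),(.04,.09),(.09,.17)):
    s=m&(P[:,2]>a)&(P[:,2]<b)
    if s.sum():print(a,s.sum(),"X",np.percentile(X[s],[3,50,97]).round(4),"Y",np.percentile(Y[s],[3,50,97]).round(4))
u,v=map(int,proj("scene",t)); save("s5",cv2.resize(im[v-50:v+80,u-60:u+80],(700,600)[:2],interpolation=2))
E
```

```text
14.7167 [0.51136833 0.00792098 0.20923341] [ 3.14148841e+00  5.02530639e-05 -1.63144306e-01] [0.24 0.34 0.37] [ 0.095  0.031 -0.053] 0.04710844806106
0.189 98 X [-0.0068  0.0091  0.0225] Y [0.0239 0.047  0.0606]
0.2 24 X [0.003  0.0075 0.0101] Y [0.0115 0.0424 0.0539]
0.218 197 X [-0.007   0.0058  0.0122] Y [0.0103 0.0451 0.077 ]
0.04 80 X [-0.0282  0.0057  0.0293] Y [0.0037 0.0447 0.0491]
0.09 65 X [-0.0287  0.0063  0.0296] Y [0.0058 0.042  0.0467]
```

View pics/s5.png

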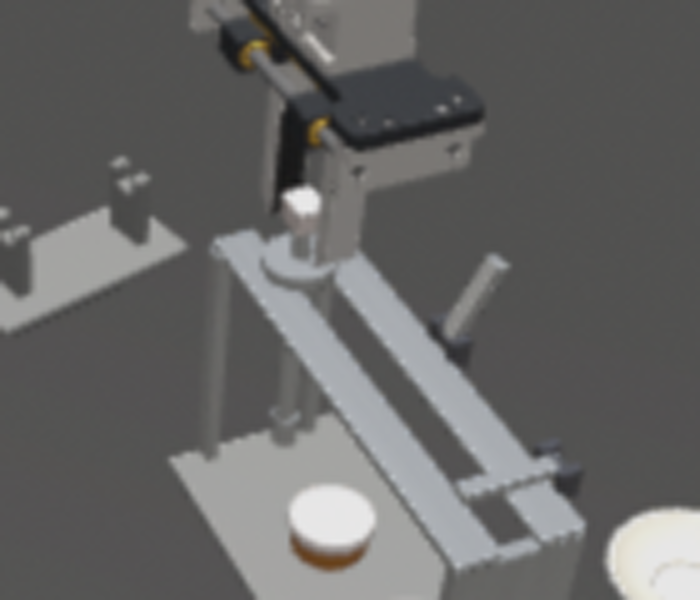

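The shaft hangs upright, with its collar flat at crop (300,262) and the fingers clear. Stop_b's bar is at (510,478). I raise, back off, close and come down behind the collar.

Request:
servo_tool(series="0 0 0 0 0;0 0 0 -2 0;0 0 0 -4 0;0 0 0 -6 0;0 0 0 -6.5 0;0 0 0 -6.5 0;1 0 2 -6.5 0;1 0 4 -6.5 0;1 0 5.5 -6.5 0;1 0 5.5 -6.5 0;1 0 5.5 -6.5 0;1 0 5.5 -4.5 0;1 0 5.5 -2.5 0;1 0 5.5 -0.5 0;1 0 5.5 0.8 0;1 0 5.5 1.5 0;1 0 5.5 1.9 0;1 0 5.5 1.9 0;1 0 5.5 1.9 0")

```text
time: 16.35
tool_pos: [0.5028, -0.046, 0.1909]
ee_rot: [-3.142, -0.001, -0.163]
wrist_force: [0.7, -1.1, -0.2]
width: 0.0006
```

Request:
servo_tool(series="1 0 -0.5 0 0;1 0 -1 0 0;1 0 -1.5 0 0;1 0 -2 0 0;1 0 -2.5 0 0;1 0 -3 0 0;1 0 -3.5 0 0;1 0 -4 0 0;1 0 -4.5 0 0;1 0 -5 0 0;1 0 -5.5 0 0;1 0 -6 0 0;1 0 -6.5 0 0;1 0 -7 0 0;1 0 -7.5 0 0;1 0 -8 0 0;1 0 -8 0 0")

```text
time: 17.77
tool_pos: [0.5157, 0.0339, 0.1904]
ee_rot: [-3.14, -0.0, -0.162]
wrist_force: [-0.7, -1.8, 1.9]
width: 0.0002
```

```bash
cat > fin.py <<'E'
from h import *
import sys
M=np.array([.504,-.0315]); yr=np.array([.1637,.9865]); xr=np.array([.9865,-.1637])
o=robot.get_obs(); t=o["tool_pos"]; q=t[:2]-M; print(o["time"],"tool rail",q@xr,q@yr,t[2],o["wrist_force"])
im,d=snapshot("scene"); P=cloud("scene",d).reshape(-1,3); X=(P[:,:2]-M)@xr; Y=(P[:,:2]-M)@yr
yc=float(sys.argv[1]); m=(abs(X)<.03)&(abs(Y-yc)<.035)
for a,b in((.189,.199),(.2,.216),(.218,.24),(.05,.09),(.12,.17)):
    s=m&(P[:,2]>a)&(P[:,2]<b)
    if a<.18: s&=abs(X)<.018
    if s.sum():print(a,s.sum(),"X",np.percentile(X[s],[3,50,97]).round(4),"Y",np.percentile(Y[s],[3,50,97]).round(4))
u,v=map(int,proj("scene",[*(M+yr*yc),.19])); save(sys.argv[2],cv2.resize(im[v-65:v+65,u-70:u+70],(700,600),interpolation=2))
E
python3 fin.py 0.11 s6
```

```text
17.7667 tool rail 0.0007994751028889283 0.06644204098125674 0.1904151430547461 [-0.73177854 -1.83358139  1.93335154]
0.189 140 X [-0.0122  0.0089  0.0236] Y [0.0771 0.0975 0.1118]
0.2 26 X [0.0014 0.0078 0.0108] Y [0.0756 0.086  0.0988]
0.218 95 X [-0.0019  0.0076  0.0128] Y [0.0778 0.0943 0.1038]
0.05 55 X [-0.001   0.008   0.0124] Y [0.0904 0.0975 0.101 ]
0.12 9 X [0.0021 0.0086 0.0108] Y [0.0928 0.0977 0.0991]
```

View pics/s6.png

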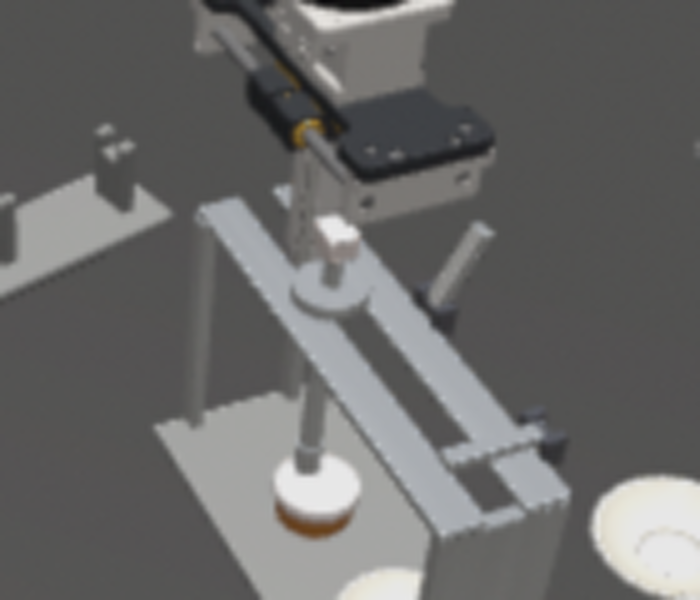

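The shaft slides upright, collar at crop (330,287). I keep pushing toward the stop.

Request:
servo_tool(series="1 0 -0.5 0 0;1 0 -1 0 0;1 0 -1.5 0 0;1 0 -2 0 0;1 0 -2.5 0 0;1 0 -3 0 0;1 0 -3.5 0 0;1 0 -4 0 0;1 0 -4.5 0 0;1 0 -5 0 0;1 0 -5.5 0 0;1 0 -6 0 0;1 0 -6.5 0 0;1 0 -7 0 0;1 0 -7.5 0 0;1 0 -8 0 0;1 0 -8.5 0 0;1 0 -9 0 0;1 0 -9.4 0 0;1 0 -9.4 0 0")

```text
time: 19.48
tool_pos: [0.5307, 0.1266, 0.1903]
ee_rot: [-3.141, 0.0, -0.162]
wrist_force: [-0.8, -2.7, 4.1]
width: 0.0006
```

Request:
servo_tool(series="1 0 -0.2 0 0;1 0 -0.4 0 0;1 0 -0.6 0 0;1 0 -0.8 0 0;1 0 -0.8 0 0")

```text
time: 19.9
tool_pos: [0.5318, 0.1332, 0.1904]
ee_rot: [3.141, 0.0, -0.163]
wrist_force: [-1.5, -5.1, 4.2]
width: 0.0005
```

```bash
python3 fin.py 0.2 s7
```

```text
19.9 tool rail 0.0005051897829763077 0.16701821381724566 0.19040482473457734 [-1.45002461 -5.12463532  4.23403186]
0.189 262 X [-0.025   0.0054  0.0229] Y [0.1767 0.2065 0.23  ]
0.2 40 X [0.0027 0.0093 0.0114] Y [0.1669 0.1797 0.199 ]
0.218 137 X [-0.0054  0.0084  0.0132] Y [0.1664 0.19   0.2042]
0.05 60 X [-0.0004  0.0086  0.0127] Y [0.1904 0.1981 0.2012]
0.12 10 X [0.007  0.0097 0.0118] Y [0.1923 0.1957 0.1993]
```

Request:
servo_tool(series="1 0 -0.1 0 0;1 0 -0.2 0 0;1 0 -0.3 0 0;1 0 -0.3 0 0;1 0 -0.3 0 0")

```text
time: 20.37
tool_pos: [0.5323, 0.1359, 0.1904]
ee_rot: [3.141, 0.0, -0.164]
wrist_force: [-2.3, -5.8, 4.1]
width: 0.0005
```

```bash
python3 fin.py 0.2 s7
```

```text
20.3667 tool rail 0.000520627361654628 0.16972756098311417 0.1904015908696876 [-2.30515124 -5.83576706  4.12277549]
0.189 266 X [-0.0258  0.0059  0.0232] Y [0.1753 0.2085 0.2303]
0.2 44 X [0.0033 0.0093 0.0112] Y [0.1663 0.1814 0.2014]
0.218 142 X [-0.0052  0.0087  0.0138] Y [0.1672 0.1918 0.2068]
0.05 55 X [0.0011 0.0088 0.0125] Y [0.195  0.201  0.2039]
0.12 9 X [0.0067 0.0104 0.0116] Y [0.1947 0.1989 0.2013]
```

Request:
servo_tool(series="1 0 -0.1 0 0;1 0 -0.2 0 0;1 0 -0.3 0 0;1 0 -0.3 0 0;1 0 -0.3 0 0")

```text
time: 20.83
tool_pos: [0.5328, 0.1388, 0.1904]
ee_rot: [3.141, 0.0, -0.164]
wrist_force: [-2.4, -5.8, 4.4]
width: 0.0005
```

```bash
python3 fin.py 0.2 s7
```

```text
20.8333 tool rail 0.0005549293791870885 0.17271609684429237 0.19040753849004985 [-2.40400378 -5.80878146  4.43313597]
0.189 261 X [-0.0272  0.005   0.023 ] Y [0.1803 0.2111 0.2301]
0.2 49 X [0.0037 0.0093 0.0112] Y [0.1666 0.184  0.2044]
0.218 149 X [-0.0045  0.0089  0.0139] Y [0.1674 0.1941 0.2096]
0.05 57 X [0.001  0.0091 0.0128] Y [0.1961 0.2045 0.2072]
0.12 11 X [0.0062 0.0101 0.011 ] Y [0.1965 0.2017 0.2049]
```

View pics/s7.png

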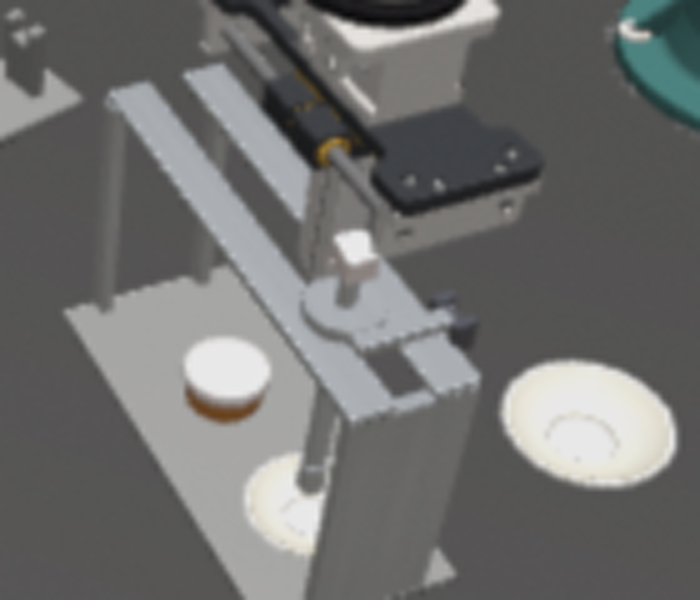

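The collar is at the stop's bar, crop (365,325), and may be slightly tilted under the push. I back off, let it settle and measure.

Request:
servo_tool(series="1 0 0.2 0 0;1 0 0.5 0 0;1 0 1.5 0 0;1 0 3 0 0;1 0 3 -3 0;1 0 3 -6 0;1 0 6 -8 0;1 0 9 -8 0;1 0 12 -8 0;1 0 14 -8 0;1 0 14 -8 0;1 0 14 -8 0;1 0 14 -8 0")

```text
time: 21.97
tool_pos: [0.5102, 0.0016, 0.2698]
ee_rot: [-3.14, 0.001, -0.163]
wrist_force: [0.2, 0.3, -0.2]
width: 0.0002
```

```bash
python3 fin.py 0.2 s8; python3 - <<'E'
from h import *
M=np.array([.504,-.0315]); yr=np.array([.1637,.9865]); xr=np.array([.9865,-.1637])
for n in("scene","top"):
    im,d=snapshot(n); P=cloud(n,d).reshape(-1,3); X=(P[:,:2]-M)@xr; Y=(P[:,:2]-M)@yr
    # collar top disc excluding bar, head top
    s=(abs(X)<.026)&(Y>.16)&(Y<.218)&(P[:,2]>.1905)&(P[:,2]<.199)
    if s.sum()>5:
        print(n,"collar",s.sum(),cv2.minEnclosingCircle(np.stack([X[s],Y[s]],1).astype(np.float32)),"z plane",np.linalg.lstsq(np.c_[X[s],Y[s]-.2,np.ones(s.sum())],P[s,2],rcond=None)[0].round(4))
    h=(abs(X)<.02)&(abs(Y-.2)<.025)&(P[:,2]>.229)&(P[:,2]<.245)
    if h.sum(): print(n,"headtop",h.sum(),X[h].mean().round(4),Y[h].mean().round(4),P[h,2].mean().round(4), "X",X[h].min(),X[h].max(),"Y",Y[h].min(),Y[h].max())
    b=(abs(Y-.225)<.012)&(abs(X)<.03)&(P[:,2]>.19)&(P[:,2]<.21); print(n,"bar",b.sum(),np.polyfit(X[b],P[b,2],1).round(4),np.percentile(Y[b],[5,95]).round(4))
    a=(abs(Y-.125)<.012)&(X<-.03)&(X>-.09)&(P[:,2]>.2)&(P[:,2]<.25); print("stop a pts",a.sum(),P[a,2].max() if a.any() else 0)
E
```

```text
21.9667 tool rail 0.0006738719849464419 0.03362469709101465 0.2698132732377328 [ 0.24912408  0.30589735 -0.1676548 ]
0.189 255 X [-0.0268  0.0054  0.0236] Y [0.1837 0.2102 0.2304]
0.2 14 X [0.0026 0.0065 0.0099] Y [0.1996 0.2029 0.2044]
0.218 94 X [-0.0016  0.0081  0.0138] Y [0.19   0.2032 0.2103]
0.05 59 X [-0.0001  0.0088  0.0136] Y [0.1963 0.2039 0.2069]
0.12 9 X [0.0088 0.0104 0.0112] Y [0.198  0.2026 0.2054]
scene collar 154 ((0.0061767734587192535, 0.19966527819633484), 0.020245544612407684) z plane [-0.0087 -0.0028  0.1942]
scene headtop 60 0.0066 0.2007 0.2334 X -0.0031983072620208474 0.015319682542715084 Y 0.18866437322797985 0.21066064153861722
scene bar 114 [-0.021   0.1942] [0.2142 0.2305]
stop a pts 86 0.24182072287209672
top collar 81 ((-0.0037126094102859497, 0.1915309578180313), 0.028668876737356186) z plane [ 0.0008 -0.0179  0.1944]
top headtop 38 0.0039 0.1995 0.2348 X -0.004069364908824827 0.012582078024821424 Y 0.18921620883300294 0.20954850111961035
top bar 56 [-0.0154  0.1958] [0.2168 0.2291]
stop a pts 0 0
```

View pics/s8.png

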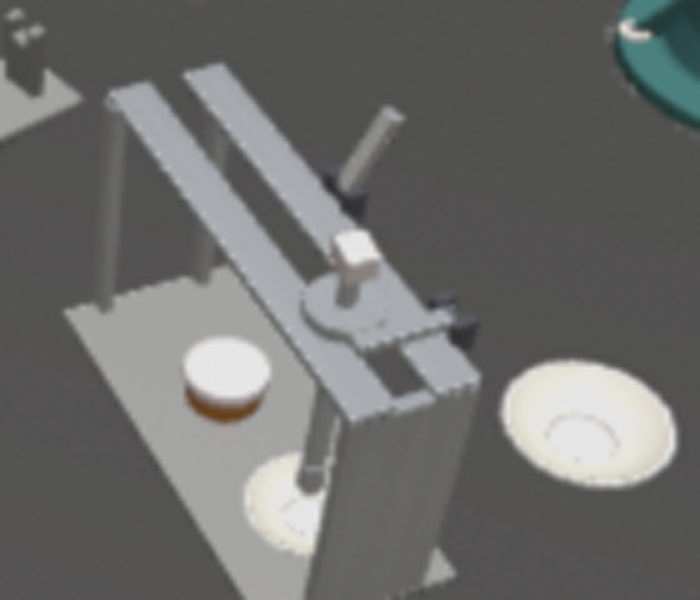

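Settled: the collar is flat at Y = 199.7 mm (target 200 ± 4), the bar is level and stop_a is up. I hand it in.

```bash
python3 -c "
from bench import robot
print(robot.close_job())"
```

```text
the job is handed in; nothing more can be done
None
```

The shaft now hangs over the dish with its collar against the lowered stop. I handed the job in at about 22 s of robot time; the interface gave no verdict.

**What I did**
- I flipped down stop_b, the stop over the dish, and left stop_a up.
- I pinched the shaft by its head and lifted it level. The fixed grip force held it level, and easing the closure to just short of opening did not let it swing. I turned it down with a few quick up-and-down strokes while it stayed firmly gripped.
- I entered the slot at its open end, let go about 40 mm in, and pushed the shaft along with shut fingers against its collar.

**Last checks, after backing the arm off**

| Check | Result |
|---|---|
| Collar centre along the slot | 199.7 mm from the open end (target 200 ± 4) |
| Collar | flat on the rail |
| Head top above its place | 199.5 mm (top view) and 200.7 mm (scene view) |
| Offset from the slot's middle line | 4 to 6 mm (limit 10) |
| stop_b bar | level within 0.02 rad |
| stop_a | still up |
| Dish and jar | looked unmoved in the last picture |
| Fingers | clear, wrist force about zero |

**Doubts**
- The offset from the middle line disagrees slightly between views, and the larger reading is more than the slot's 4 mm of play allows.
- While pushing, the wrist read about 6 N along the slot, more than I expected. I could not see why. The shaft sat level once I backed off.
- I did not re-measure the dish, jar, beaker, bottle or vial.

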